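Drift the stitching template into line on its jig

TASK

The brass template plate on the granite jig has crept out of line with the hole in the steel bed beneath it. Take the blue-handled tapered drift out of the tool block, feel its tip through the plate's hole into the bed's hole and ease it down, so that the taper draws the plate into line, until its collar sits flush on the plate; then let go and leave it standing there. Let only the drift move the plate, keep the drift's pressure on plate and bed below 30 N, and leave everything else on the bench where it is.

Things in the scene. Friction and masses are not known exactly. Their poses are not given: they have to be found in the camera images.
- drift_handle (a point): centre of the blue squared handle (26 x 26 mm across, 60 mm tall) of the steel drift, which stands upright in one of the three places of the tool block. z runs up the tool, x and y are square to the handle's flats. The handle's foot is 30 mm below this point, the collar's underside 36 mm, the tip 99 mm; on top is a 6 mm steel cap, 22 mm across. Whole drift about 0.28 kg.
- drift_tip (a point): centre of the drift's flat 5 mm wide tip; z up the tool. From here the drift widens evenly over 45 mm to 20 mm across, then stays 20 mm across for 18 mm up to the collar. Polished and oiled: it slides easily in the holes (friction about 0.2)
- drift_collar (a point): centre of the underside of the drift's collar (31 mm across, 6 mm thick), 63 mm above the tip; z up the tool. In the holes the taper wedges: a push down on the handle presses plate and bed apart sideways with more than that push
- block: wooden tool block 90 x 220 x 70 mm high, fixed, origin at the centre of its underside. Three 23 mm through holes in a row along its y, 70 mm apart; tools hang in them by their collars, so that a tool's tip is 7 mm and its top 142 mm above the table
- punch_handle (a point): centre of the bare wood handle of a straight punch standing in the block (a bystander, same sizes above the collar as the drift)
- setter_handle (a point): centre of the red handle of a rivet setter standing in the block (a bystander, same sizes)
- plate_hole (a point): centre of the mouth, in the top face 93 mm above the table, of the 21.5 mm hole in the middle of the brass template plate (120 x 100 x 10 mm). x, y as the jig, z up. The plate slides only along its own y, 16 mm either way of the middle, stiffly (about 6 N of friction). Guide rails stand 7.5 mm above it, from 52 mm to either x side of the hole.
- jig: granite slab 220 x 220 x 25 mm, fixed, origin under its centre; carries plate, rails (along its y) and the fixed steel bed, 55 mm thick, right under the plate. The bed has a like 21.5 mm through hole, its centre 8 to 12 mm from the plate hole's along y, to either side: not measured, it must be felt or seen through the plate's hole. The whole drift up to its collar fits in.
- glue_jar: glue jar, 64 mm across, 85 mm tall, origin under its centre; a bystander
- dye_bottle: amber bottle, 48 mm across, 130 mm tall, origin under its centre; a bystander
- rivet_cup: aluminium cup, 70 mm across, 60 mm tall, origin under its centre; a bystander
- hammer: hammer lying on the left of the bench; a bystander
- awl: awl lying on the right of the bench; a bystander
- pattern: white plastic pattern, 5 mm thick, flat on the bench; a bystander
Mind the look-alikes: they are no part of the job. What is shaped like the part that bears drift_handle but purple is not meant.

How it is judged:
By the outcome, as a careful person would: the job done as asked, in the order asked, and still so for the second after the job is handed in, with the robot touching nothing.
It also fails if it takes over 72 s, if anything falls off the work surface, if the arm or the gripper's body presses on something with over 40 N, if the wrist force passes 120 N, or if a joint passes its speed limit or range.

ROBOT

A 6-joint arm with a two-finger parallel gripper is mounted at the origin on the work surface. World frame = base frame: x ahead of the robot, y to its left, z up, the work surface at z = 0. Lengths are in m, angles in rad, forces in N, time in s.
With the tool pointing down it reaches from about 0.225 to 0.875 m from the base axis. Payload 3.4 kg.
Tool frame: the origin (TCP) lies between the finger pads; the fingertips stand 8 mm ahead of it and the grasp point (between the pads) lies 11 mm behind it; z points along the fingers, y is the line along which they close (so a half turn about z gives the same grasp; the last joint's range is limited). The gripper opens to 85 mm and grips with 20 to 120 N. Pads are 22 mm wide; open, the fingers measure 114 mm over their backs; the gripper's body (76 mm by 85 mm) begins 54 mm behind the grasp point. The pads swing forward as they close: fully open they stand 13 mm farther back than shut.
Start: joints at [-1.384, 0.276, 1.505, -0, 1.361, -0.121], TCP at [0.174, -0.548, 0.205] pointing down, gripper open.
Joint ranges: [-2.89, 2.89], [-0.75, 2.08], [0.22, 2.7], [-1.18, 4.32], [0.11, 2.71], [-2.7, 2.7]. Speed limits (rad/s): [2.57, 2.57, 3.14, 3.14, 3.14, 3.14].

INTERFACE

Orientations are given as a unit quaternion [x, y, z, w].
In Python, from workcell import arm, read_camera, get_calibration gives the robot as it stands.
- The arm moves only by the shell command python3 -m handwheel 'ROWS' [FORCE]. ROWS is JSON, a list of rows, each a list of 5 numbers: the closure, from 0 (fully open) to 1 (shut), then the shift along the tool's x, y, z in mm, then the turn about the tool's z in rad. A call has 1 to 5 rows; each row is the pose to reach, as a shift and turn from the pose commanded when the call began, along the tool's axes at that moment; what a row does not reach only later rows make up. A row lasts 1/8 s, in which the tool goes at most 62.5 mm and 10.7 degrees, less where a joint would pass 70% of its speed; a pose out of reach is approached as far as the arm can. A call with a gripper value outside its range is refused whole. The fingers move at their own pace and stop on an object; FORCE is the grip in N (left out, the last holds). Time passes only in rows, so rows that repeat a pose let the fingers close. It gives the time, the measured TCP pose, the force, the opening and the grip force at its end, in the units of the state.
- arm.get_obs(): the state, without advancing time (a new reading comes with each control period).
- read_camera(name): name is "scene" or "top"; returns the picture (480x640x3 uint8, blue, green, red); there is no depth.
- get_calibration(name): a dict with "fx", "fy", "cx", "cy" (pixels), "view" (4x4, takes a point from world to camera coordinates). Camera axes: x right, y up, looking along -z (the intrinsics and any distortion apply to the point x, -y, -z); pixel columns grow to the right and rows downward; lengths in m; the calibration is good to about 2 mm. A picture is of the moment at which its call begins. get_calibration takes no time and is no camera call.
- arm.finish_job(): hands the job in; it is judged then, once.
The state is a dict: "time_s": time; "joint_pos": joint angles; "qd": joint speeds; "joint_torque": joint torques, N m; "position": TCP position; "tool_rot": TCP orientation; "wrist_force": force on the tool from outside, world axes, zero at the start; "moment": the same for the moment, N m; "width": finger opening in m; "finger_force": force on a finger pad.
Only numpy, scipy, OpenCV 4.12 (cv2) and the standard library are available. Lean on these libraries where they do the work, as an engineer would, in place of code of your own. Each camera call takes 0.05 s, during which the arm holds its last target. There are 200 camera calls.

## Working session

There is one attempt and no reset: what is moved stays moved. The work goes in short steps, Python scripts to look and compute and a shell command to move; the robot and the scene stay as the last step left them, time stands still between calls to the robot, and variables do not carry over. Pictures are saved under pics/ and viewed, at most 13 in all, crops included, and the job is handed in when it is done.

```bash
mkdir -p pics; ls
python3 - <<'E'
from workcell import arm, read_camera, get_calibration
import cv2
for n in("scene","top"):
    cv2.imwrite(f"pics/{n}0.png",read_camera(n)); c=get_calibration(n); print(n,c)
print(arm.get_obs())
E
```

```text
pics
scene {'fx': 545.8557711242588, 'fy': 545.8557711242588, 'cx': 328.1196595681488, 'cy': 249.4533290066634, 'view': array([[ 0.01520789,  0.99987085,  0.00519624,  0.00960831],
       [-0.77583617,  0.00852174,  0.63087687,  0.38877982],
       [ 0.63075111, -0.01362574,  0.77586557, -1.73261728],
       [ 0.        ,  0.        ,  0.        ,  1.        ]])}
top {'fx': 480.6989879092591, 'fy': 480.6989879092591, 'cx': 317.7326681600519, 'cy': 227.2459100980557, 'view': array([[ 4.73738239e-02, -9.98876774e-01, -9.54617323e-04,
        -2.43829161e-02],
       [ 9.74600493e-01,  4.60130090e-02,  2.19172722e-01,
        -6.08107340e-01],
       [-2.18882616e-01, -1.13134204e-02,  9.75685609e-01,
        -1.28234966e+00],
       [ 0.00000000e+00,  0.00000000e+00,  0.00000000e+00,
         1.00000000e+00]])}
{'time_s': 0.1, 'joint_pos': array([-1.38396559e+00,  2.76546545e-01,  1.50600770e+00,  5.51081777e-05,
        1.36071413e+00, -1.20975681e-01]), 'qd': array([ 0.00076777, -0.00307149, -0.00573978, -0.0011694 ,  0.00088393,
       -0.00144734]), 'joint_torque': array([ 1.48324489e-03, -4.17700052e+01, -2.46405101e+01, -1.34341976e-04,
        5.79892279e-03, -9.01500272e-06]), 'position': array([ 0.17413906, -0.54745603,  0.20441736]), 'tool_rot': array([ 9.88180797e-01,  1.53290608e-01, -6.54740556e-07, -8.38290381e-04]), 'wrist_force': array([-0.10180113,  0.38878247, -0.29743335]), 'moment': array([ 0.03819367, -0.01639156, -0.00995775]), 'finger_force': 0.0, 'width': 0.08572784413605683}
```

View pics/scene0.png

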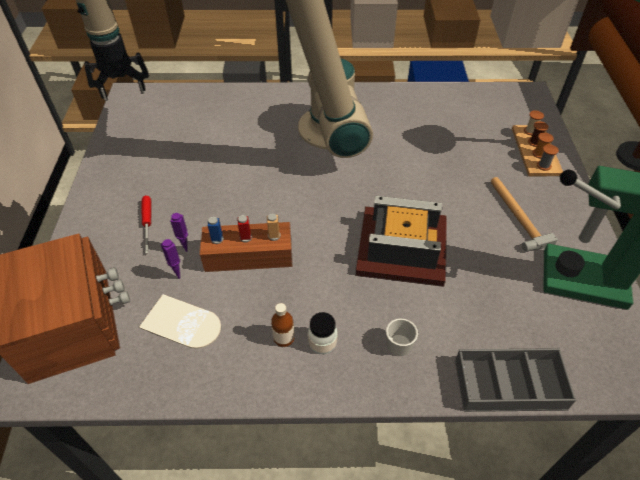

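View pics/top0.png

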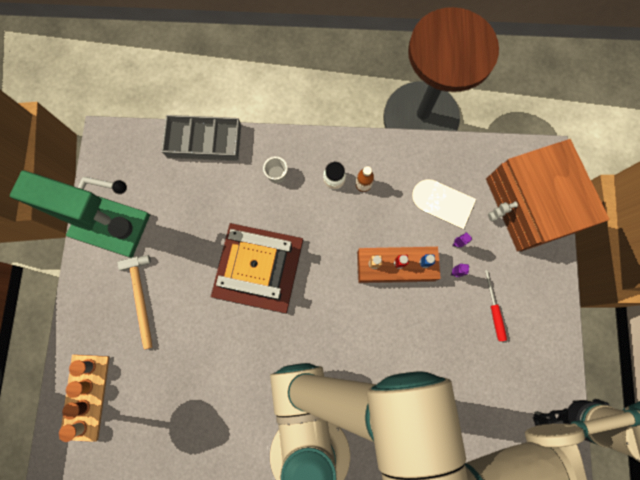

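Scene view: the candidates are blue handle (215,230), red setter (244,227), wood punch (273,226), and purple look-alikes (179,226) and (171,253). Only the first is blue and standing in the block, so it is my choice. In the top view the blue cap is at about (428,260) and the plate hole at about (254,264). I'll check both in close crops.

Run:
```python
import cv2, numpy as np
t=cv2.imread("pics/top0.png"); s=cv2.imread("pics/scene0.png")
c=lambda im,x,y,w,h,k: cv2.resize(im[y:y+h,x:x+w],None,fx=k,fy=k,interpolation=cv2.INTER_CUBIC)
a=np.hstack([c(t,350,230,100,70,4),c(s,190,200,100,70,4)])
b=np.hstack([c(t,205,218,100,80,4),c(s,355,190,100,80,4)])
cv2.imwrite("pics/crop0.png",np.vstack([a,b])[:600])
```

```text
(no output)
```

View pics/crop0.png

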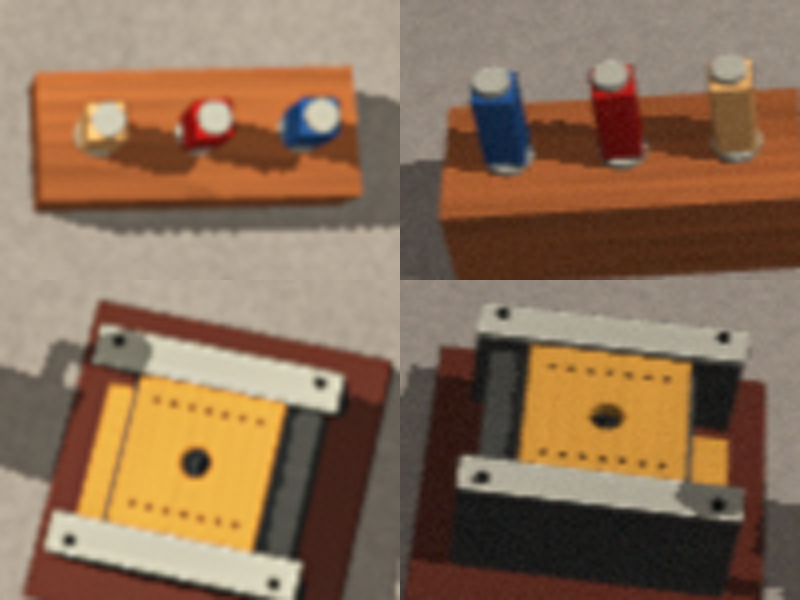

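The crop confirms the blue squared handle with a steel cap at the end of the block. Its cap is at about (430.1,258.9) top and (212.6,220.1) scene; the plate hole is at (253.6,263.4) top and (406.4,223.6) scene. Next I need the handle's yaw and a look inside the hole.

```bash
cat > h.py <<'E'
import numpy as np, cv2
from workcell import get_calibration
C={n:get_calibration(n) for n in("scene","top")}
def proj(n,p):
    c=C[n]; q=c["view"][:3,:3]@np.asarray(p)+c["view"][:3,3]
    return np.array([c["cx"]+c["fx"]*q[0]/-q[2], c["cy"]-c["fy"]*q[1]/-q[2]])
def onz(n,u,v,z):
    c=C[n]; R=c["view"][:3,:3]; o=-R.T@c["view"][:3,3]
    d=R.T@np.array([(u-c["cx"])/c["fx"],-(v-c["cy"])/c["fy"],-1]); return o+d*(z-o[2])/d[2]
E
python3 - <<'E'
from h import *
for n,a,b in(("top",(430.1,258.9),(253.6,263.4)),("scene",(212.6,220.1),(406.4,223.6))):
    print(n,"cap",onz(n,*a,.142),"hole",onz(n,*b,.093))
P=lambda u,v,x,y:((u+.5)/4-.5+x,(v+.5)/4-.5+y)
for l,z in(([(69,260),(273,304)],.1005),([(119,60),(320,103)],.1005)):
    p,q=[onz("top",*P(u,v,205,218),z) for u,v in l]; d=p-q; print("rail",p,q,np.degrees(np.arctan2(-d[0],d[1])))
p,q=[onz("top",*P(u,v,350,230),.07) for u,v in[(35,73),(352,66)]]; d=p-q; print("block",p,q,np.degrees(np.arctan2(-d[0],d[1])))
c=lambda im,x,y,w,h,k: cv2.resize(im[y:y+h,x:x+w],None,fx=k,fy=k,interpolation=cv2.INTER_CUBIC)
t=cv2.imread("pics/top0.png"); s=cv2.imread("pics/scene0.png")
g=lambda im:cv2.convertScaleAbs(im,alpha=2.2)
a=np.hstack([c(t,415,245,25,25,14),c(s,202,212,25,35,14)[:350]])
b=np.hstack([g(c(t,245,255,18,12,19)),g(c(s,398,217,18,12,19))])
b=cv2.resize(b,(700,240)); cv2.imwrite("pics/crop1.png",np.vstack([a,b]))
E
```

```text
top cap [ 0.52111002 -0.29342117  0.142     ] hole [0.49442091 0.17282342 0.093     ]
scene cap [ 0.52411705 -0.29091176  0.142     ] hole [0.49626255 0.17596272 0.093     ]
rail [0.43778176 0.25238531 0.1005    ] [0.41509586 0.11442913 0.1005    ] -9.33830163985867
rail [0.57538902 0.23069832 0.1005    ] [0.55205493 0.09173806 0.1005    ] -9.532133835817238
block [ 0.55470933 -0.11110124  0.07      ] [ 0.57003073 -0.33080214  0.07      ] 3.9892086142010115
```

View pics/crop1.png

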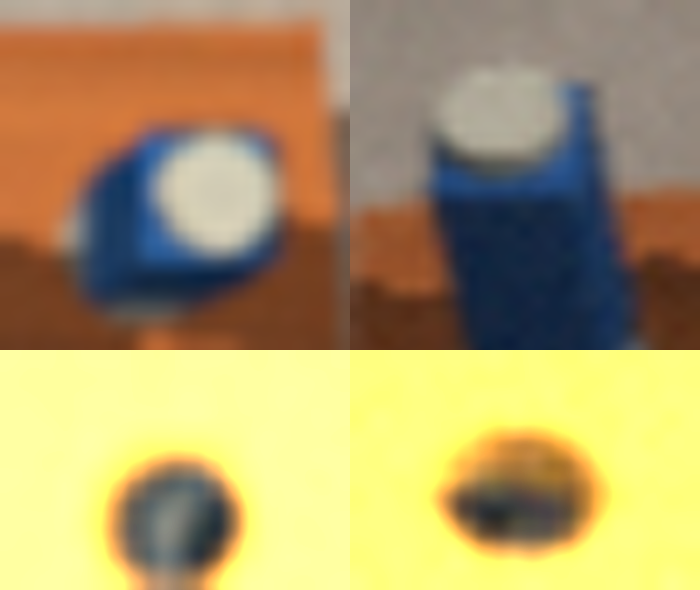

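Blue handle: the flats look nearly in line with the image axes. Its top face spans (145,130)-(280,265) in the enlarged top crop, which is px 425.4–435 by 254.3–264. In the hole, the steel face shows in the middle and toward +y, with dark on the -y side (top crop right, scene crop left). So the bed hole probably lies toward -y, which I'll test below.

```bash
cat >> h.py <<'E'
from scipy.spatial.transform import Rotation as Ro
def shift(target,yaw=None):
    from workcell import arm
    o=arm.get_obs(); R=Ro.from_quat(o["tool_rot"]).as_matrix()
    y=np.arctan2(R[1,0],R[0,0])
    print("shift mm",np.round(R.T@(np.asarray(target)-o["position"])*1e3,1),"yaw",round(y,4),"turn",None if yaw is None else round(y-yaw,4),"tilt",R[:,2].round(4),"t",o["time_s"])
E
python3 - <<'E'
from h import *
ctr={"top":onz("top",430.1,258.9,.142),"scene":onz("scene",212.6,220.1,.142)}
orig={"top":(415,245),"scene":(202,212)}; off={"top":0,"scene":350}
for n in C:
  for yw in(0,4,8):
    a=np.radians(yw); out=[]
    for x,y in((1,1),(1,-1),(-1,-1),(-1,1)):
        p=[ctr[n][0]+.013*(x*np.cos(a)-y*np.sin(a)),ctr[n][1]+.013*(x*np.sin(a)+y*np.cos(a)),.136]
        u=(proj(n,p)-orig[n]+.5)*14-.5; u[0]+=off[n]; out.append(u.round().astype(int).tolist())
    print(n,yw,out)
# image model of the hole interior: bed hole at +-d
s=cv2.imread("pics/scene0.png"); t=cv2.imread("pics/top0.png")
j=np.radians(-9.4); ey=np.array([-np.sin(j),np.cos(j),0])
for n,im in(("top",t),("scene",s)):
    h=onz(n,*((253.6,263.4) if n=="top" else (406.4,223.6)),.093)
    g=cv2.cvtColor(im,cv2.COLOR_BGR2GRAY).astype(np.float32)
    pts=np.array([proj(n,h+ey*k/1000-[0,0,.010]) for k in range(-12,13)],np.float32)
    print(n,cv2.remap(g,pts[:,0],pts[:,1],cv2.INTER_LINEAR).ravel().astype(int).tolist())
    print((pts[0].round(1),pts[-1].round(1)))
shift([.5226,-.2922,.26],np.radians(94))
E
```

```text
scene 0 [[579, 201], [424, 202], [443, 88], [596, 86]]
scene 4 [[585, 196], [429, 206], [437, 92], [591, 83]]
scene 8 [[590, 192], [434, 209], [432, 96], [586, 79]]
top 0 [[141, 134], [280, 141], [281, 278], [141, 272]]
top 4 [[136, 139], [275, 136], [285, 273], [146, 276]]
top 8 [[132, 144], [269, 131], [290, 268], [152, 281]]
top [182, 179, 163, 144, 123, 95, 70, 48, 38, 29, 29, 35, 41, 48, 54, 60, 55, 50, 46, 48, 51, 59, 75, 94, 113]
(array([258.4, 264.9], dtype=float32), array([249.8, 263. ], dtype=float32))
scene [154, 149, 145, 135, 123, 112, 93, 78, 70, 67, 64, 69, 72, 75, 75, 79, 86, 93, 104, 114, 125, 135, 145, 149, 152]
(array([401.1, 225.7], dtype=float32), array([410.8, 226.8], dtype=float32))
shift mm [ 409.4 -137.8  -55.2] yaw 0.3078 turn -1.3328 tilt [-3.0e-04  1.7e-03 -1.0e+00] t 0.1
```

```bash
python3 -m handwheel '[[0,30,-10,-50,-0.18],[0,85,-28,-55,-0.36],[0,140,-47,-55,-0.54],[0,195,-66,-55,-0.72],[0,250,-84,-55,-0.9]]' 60; python3 -c "
from h import *
shift([.5226,-.2922,.26],np.radians(91))"
```

```text
time_s: 0.72
position: [0.3881, -0.3908, 0.2599]
tool_rot: [0.822, 0.57, -0.0, -0.0]
wrist_force: [-0.1, -0.7, 0.6]
width: 0.0852
finger_force: 0.0
shift mm [ 1.394e+02  9.150e+01 -1.000e-01] yaw 1.2135 turn -0.3748 tilt [-2.e-04  2.e-04 -1.e+00] t 0.725
```

```bash
python3 -m handwheel '[[0,45,30,0,-0.18],[0,90,60,0,-0.37],[0,138,91,0,-0.37],[0,138,91,0,-0.37],[0,138,91,0,-0.37]]'
python3 - <<'E'
from h import *
from workcell import read_camera
shift([.5226,-.2922,.095],np.radians(91))
for n,(x,y,w,h) in dict(top=(380,190,100,140),scene=(165,120,100,140)).items():
    im=read_camera(n); cv2.imwrite(f"pics/{n}1.png",im)
a=[cv2.resize(cv2.imread(f"pics/{n}1.png")[y:y+140,x:x+100],None,fx=4,fy=4,interpolation=2) for n,x,y in(("top",380,190),("scene",165,120))]
cv2.imwrite("pics/crop2.png",np.hstack(a))
E
```

```text
time_s: 1.35
position: [0.5205, -0.2955, 0.2596]
tool_rot: [0.704, 0.71, -0.001, -0.001]
wrist_force: [0.7, -0.3, 1.0]
width: 0.0858
finger_force: 0.0
shift mm [  3.3   2.4 164.6] yaw 1.5784 turn -0.0098 tilt [-0.0017 -0.     -1.    ] t 1.35
```

View pics/crop2.png

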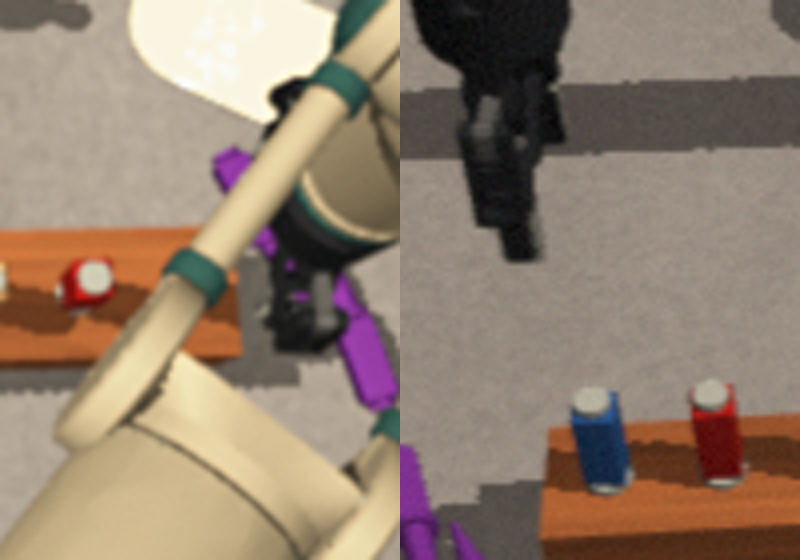

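The scene crop shows the open gripper straight above and behind the blue handle (cap at (213,220)), both fingers clear of it. The arm hides the tool in the top view. I go down in two steps.

```bash
python3 -m handwheel '[[0,3,2,50,-0.01],[0,3,2,85,-0.01],[0,3,2,85,-0.01],[0,3,2,85,-0.01]]'
python3 - <<'E'
from h import *
from workcell import read_camera
shift([.5226,-.2922,.095],np.radians(91))
im=read_camera("scene"); cv2.imwrite("pics/scene2.png",im)
cv2.imwrite("pics/crop3.png",cv2.resize(im[165:275,170:270],None,fx=5,fy=5,interpolation=2))
E
```

```text
time_s: 1.95
position: [0.5233, -0.2939, 0.1768]
tool_rot: [0.702, 0.713, 0.0, 0.001]
wrist_force: [0.8, 0.5, 0.4]
width: 0.0853
finger_force: 0.0
shift mm [ 1.9 -0.8 81.8] yaw 1.5863 turn -0.0019 tilt [ 0.002  -0.0017 -1.    ] t 1.95
```

View pics/crop3.png

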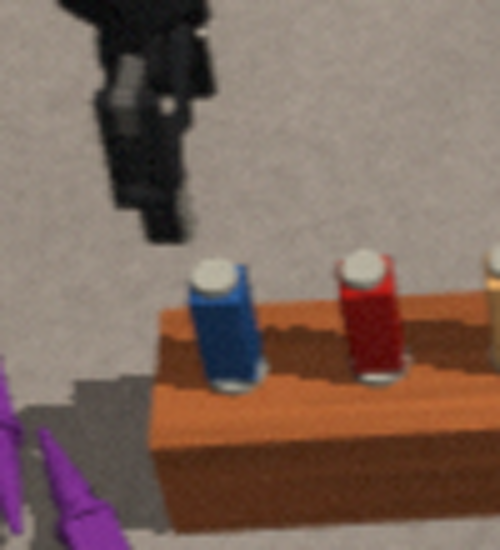

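The scene crop shows the fingers still above the blue handle. The front finger's tip is at about (203,212) and the cap at (213,220). I compare that with the predicted finger position.

Run:
```python
from h import *
for dx in(.045,-.045):
    for z in(.1688,.18): print(dx,z,proj("scene",[.5233+dx,-.2939,z]))
print(proj("scene",[.5226,-.2922,.142]))
```

```text
0.045 0.1688 [207.10106612 226.60950004]
0.045 0.18 [206.27225988 223.31374899]
-0.045 0.1688 [211.82561375 198.19984455]
-0.045 0.18 [211.06525028 194.85765459]
[212.12888547 219.62755995]
```

Run:
```python
from h import *
p=np.array([.1741,-.5475,.2044]); y=np.array([np.sin(.3078),-np.cos(.3078),0])
for k in(-.05,.05):
  for z in(-.008,.005): print(k,z,proj("scene",p+y*k+[0,0,z]).round(1))
for n in C: print(n,[proj(n,[x,yy,0]).round() for x,yy in((0,0),)])
a=cv2.resize(cv2.imread("pics/scene0.png")[40:110,70:165],None,fx=4,fy=4,interpolation=2)
b=cv2.convertScaleAbs(cv2.resize(cv2.imread("pics/scene2.png")[145:215,165:260],None,fx=4,fy=4,interpolation=2),alpha=2.5)
cv2.imwrite("pics/crop4.png",np.hstack([cv2.convertScaleAbs(a,alpha=2),b]))
```

```text
-0.05 -0.008 [147.8 106.8]
-0.05 0.005 [146.5 102.7]
0.05 -0.008 [109.6 113.9]
0.05 0.005 [108.1 109.8]
scene [array([331., 127.])]
top [array([309., 455.])]
```

View pics/crop4.png

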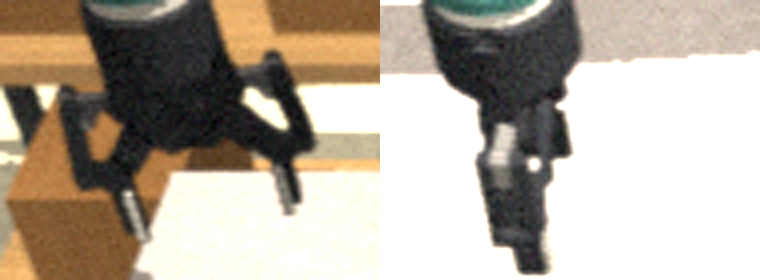

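Run:
```python
from h import *
p=np.array([.1741,-.5475,.2044]); y=np.array([np.sin(.3078),-np.cos(.3078),0])
for k in(-.05,0,.05):
  for z in(-.005,.005,.035,.065): print(k,z,proj("top",p+y*k+[0,0,z]).round(1))
for nm,pix,tc in(("init",(124.3,96),p),("now",(202,211),None),):
    if tc is None: continue
    for z in(.2,.21,.22,.23,.24): print(nm,z,onz("scene",*pix,z)-tc)
g=cv2.imread("pics/top0.png").max(axis=2)[405:440,525:615]
for r in g[::2]: print("".join("#" if v<35 else "+" if v<70 else "." for v in r))
```

```text
-0.05 -0.005 [525.3 413.4]
-0.05 0.005 [527.1 414.1]
-0.05 0.035 [532.8 416.2]
-0.05 0.065 [538.8 418.5]
0 -0.005 [545.5 407.5]
0 0.005 [547.5 408.2]
0 0.035 [553.7 410.1]
0 0.065 [560.3 412.2]
0.05 -0.005 [565.6 401.7]
0.05 0.005 [567.8 402.3]
0.05 0.035 [574.5 404.1]
0.05 0.065 [581.7 406. ]
init 0.2 [-0.05912194 -0.0239921  -0.0044    ]
init 0.21 [-0.04489037 -0.01804115  0.0056    ]
init 0.22 [-0.0306588  -0.01209021  0.0156    ]
init 0.23 [-0.01642723 -0.00613926  0.0256    ]
init 0.24 [-0.00219566 -0.00018832  0.0356    ]
.............................................+#############++++++++++.....................
............................................+###########+++++++++.........................
.......................................+###############+++++.++...........................
..........................++#########################+++++..+.............................
..........+++++++++.....+#####++++###################+++...+..............................
........+####################+....##################+++...+...............................
........+###########
[... 371 characters left out ...]
...............................................................
..........................................................................................
..........................................................................................
...........................................................++.....................++++++++
...........................................................+++...........+++++++++++++++++
............................................................++++....++++++++++++++++++++..
............................................................+++++.....+++++++++++++++.....
............................................................+###+++......+++++++++++++....
```

The finger tips appear about 30 mm higher than the nominal tool frame suggests, consistently at both poses. I go to the nominal grasp height, which is safe either way, and look again.

```bash
python3 -m handwheel '[[0,2,-1,40,0],[0,2,-1,80,0],[0,2,-1,82,0],[0,2,-1,82,0]]'
python3 - <<'E'
from h import *
from workcell import read_camera
shift([.5226,-.2922,.095])
im=read_camera("scene"); cv2.imwrite("pics/scene3.png",im); t=read_camera("top"); cv2.imwrite("pics/top3.png",t)
f=lambda im:cv2.convertScaleAbs(cv2.resize(im,None,fx=5,fy=5,interpolation=2),alpha=2)
cv2.imwrite("pics/crop5.png",np.hstack([f(im[165:265,180:250]),f(t[210:310,390:470])]))
for z in(.087,.1,.13): print(z,[proj("scene",[.5226+d,-.2922,z]).round(1) for d in(-.045,.045)])
E
```

```text
time_s: 2.5
position: [0.5234, -0.2916, 0.0953]
tool_rot: [0.701, 0.713, 0.0, 0.002]
wrist_force: [1.2, -0.1, 0.7]
width: 0.0857
finger_force: 0.0
shift mm [-0.5 -0.8  0.3] yaw 1.5876 turn None tilt [ 0.003  -0.0022 -1.    ] t 2.5
0.087 [array([217.8, 221.1]), array([213.6, 249.1])]
0.1 [array([217. , 217.6]), array([212.7, 245.6])]
0.13 [array([215.1, 209.2]), array([210.7, 237.4])]
```

View pics/crop5.png

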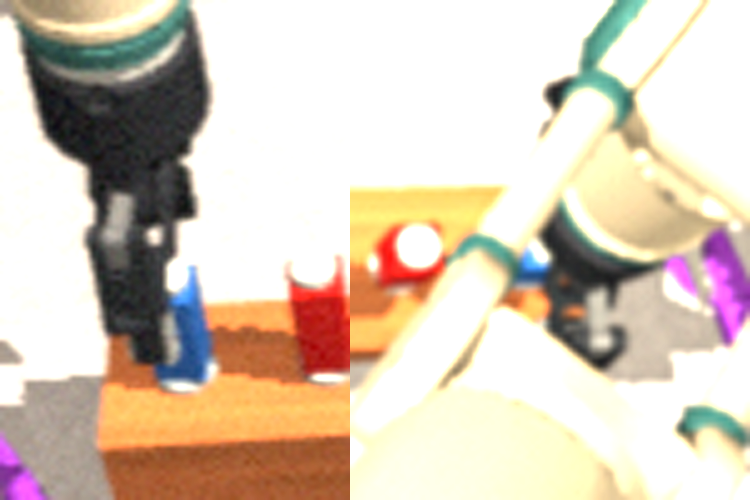

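The scene crop shows the front finger beside the handle, tip at (210,237). The handle's lower part (217,238) is free, and in the top view nothing touches the red tool. The finger line agrees with the handle in x and y, only the finger sits high, so I lower 8 mm and close.

```bash
python3 -m handwheel '[[0,0,0,8,0],[0.4,0,0,8,0],[0.8,0,0,8,0],[0.9,0,0,8,0],[0.9,0,0,8,0]]' 60;python3 -m handwheel '[[0.9,0,0,0,0],[0.9,0,0,0,0]]' 80
python3 - <<'E'
from h import *
from workcell import read_camera
im=read_camera("scene"); cv2.imwrite("pics/scene4.png",im)
f=lambda im:cv2.convertScaleAbs(cv2.resize(im,None,fx=6,fy=6,interpolation=2),alpha=2)
cv2.imwrite("pics/crop6.png",f(im[175:260,180:260]))
E
```

```text
time_s: 3.22
position: [0.5224, -0.2908, 0.0855]
tool_rot: [0.701, 0.713, 0.0, 0.0]
wrist_force: [-0.5, -0.0, 2.4]
width: 0.0249
finger_force: 59.6
time_s: 3.48
position: [0.5224, -0.2908, 0.0856]
tool_rot: [0.701, 0.713, 0.0, 0.001]
wrist_force: [0.3, -0.9, 2.1]
width: 0.0247
finger_force: 79.1
```

View pics/crop6.png

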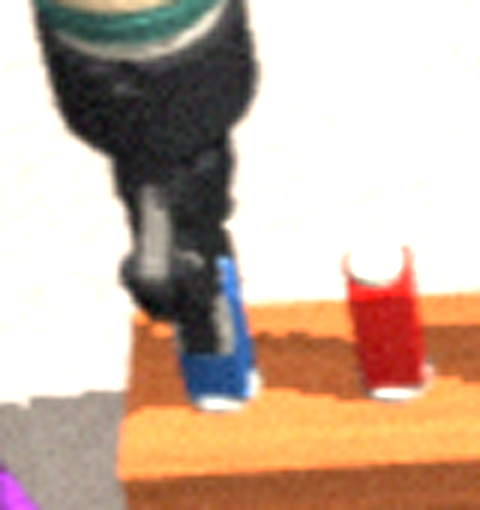

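Grip holds: 25 mm opening, 79 N, front finger tip on the handle at about (214,232), red tool untouched. Lift straight up.

```bash
python3 -m handwheel '[[0.9,0,0,-20,0],[0.9,0,0,-60,0],[0.9,0,0,-115,0],[0.9,0,0,-165,0],[0.9,0,0,-165,0]]' 100
python3 - <<'E'
from h import *
# drift offset from TCP taken zero; hole target for TCP
shift([.4951,.1757,.25],np.radians(170.6))
E
```

```text
time_s: 4.15
position: [0.5237, -0.2917, 0.2541]
tool_rot: [0.701, 0.713, 0.001, 0.004]
wrist_force: [0.2, -0.3, -3.7]
width: 0.0239
finger_force: 99.1
shift mm [467.9 -20.6   1.7] yaw 1.5878 turn -1.3897 tilt [ 0.0064 -0.0047 -1.    ] t 4.15
```

```bash
python3 -m handwheel '[[0.9,40,-2,0,-0.1],[0.9,90,-4,0,-0.25],[0.9,140,-6,0,-0.4],[0.9,190,-8,0,-0.55],[0.9,240,-10,0,-0.7]]' && python3 -c "
from h import *
shift([.4951,.1757,.25],np.radians(170.6))"
```

```text
time_s: 4.78
position: [0.506, -0.0489, 0.2475]
tool_rot: [0.412, 0.911, -0.0, -0.002]
wrist_force: [0.9, 0.5, -2.5]
width: 0.0244
finger_force: 98.8
shift mm [175.8 140.1  -2.1] yaw 2.2924 turn -0.6851 tilt [-0.0049  0.0012 -1.    ] t 4.775
```

```bash
python3 -m handwheel '[[0.9,38,28,0,-0.17],[0.9,76,60,0,-0.34],[0.9,114,90,0,-0.51],[0.9,150,118,0,-0.68],[0.9,172,137,0,-0.68]]' && python3 -m handwheel '[[0.9,0,0,0,0],[0.9,0,0,0,0]]'
python3 - <<'E'
from h import *
from workcell import read_camera
shift([.4951,.1757,.25],np.radians(170.6))
im=read_camera("scene"); cv2.imwrite("pics/scene5.png",im)
E
```

```text
time_s: 5.4
position: [0.496, 0.1707, 0.2475]
tool_rot: [0.085, 0.996, -0.001, -0.003]
wrist_force: [0.4, -0.3, -3.8]
width: 0.0243
finger_force: 98.9
time_s: 5.65
position: [0.4971, 0.1682, 0.2484]
tool_rot: [0.087, 0.996, -0.001, -0.002]
wrist_force: [0.2, -0.4, -2.7]
width: 0.024
finger_force: 99.0
shift mm [ 3.3  7.  -1.6] yaw 2.968 turn -0.0096 tilt [-0.0035 -0.0017 -1.    ] t 5.65
```

```bash
python3 -m handwheel '[[0.9,3,-2.5,30,-0.01],[0.9,3,-2.5,55,-0.01],[0.9,3,-2.5,58,-0.01],[0.9,3,-2.5,58,-0.01],[0.9,3,-2.5,58,-0.01]]'
python3 - <<'E'
from h import *
from workcell import read_camera
shift([.4943,.1708,.19],np.radians(170.6))
im=read_camera("scene"); cv2.imwrite("pics/scene6.png",im); t=read_camera("top"); cv2.imwrite("pics/top6.png",t)
f=lambda im:cv2.convertScaleAbs(cv2.resize(im,None,fx=8,fy=8,interpolation=2),alpha=1.6)
cv2.imwrite("pics/crop7.png",np.hstack([f(im[165:240,375:435]),f(t[240:315,230:270])]))
E
```

```text
time_s: 6.32
position: [0.4958, 0.1669, 0.1933]
tool_rot: [0.082, 0.997, 0.0, 0.001]
wrist_force: [0.9, 0.8, -3.3]
width: 0.0244
finger_force: 99.0
shift mm [2.1 3.6 3.3] yaw 2.9773 turn -0.0002 tilt [ 2.4e-03  3.0e-04 -1.0e+00] t 6.325
```

View pics/crop7.png

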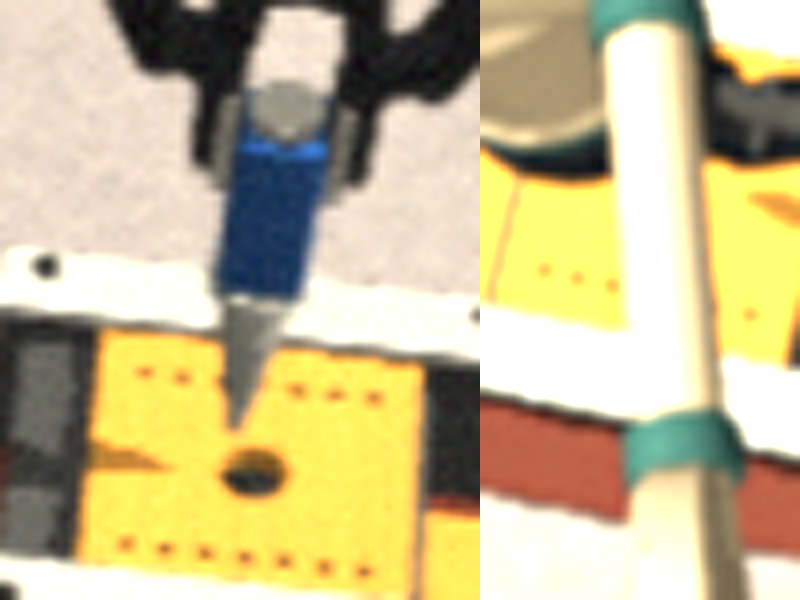

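The scene crop shows the drift hanging upright in the grip: cap centre (410.6,177.7), tip (404.1,218.3), plate hole centre (406.3,223.8). The tip is up and left of the hole and still above the plate.

Run:
```python
from h import *
h=onz("scene",406.3,223.8,.093); tip=onz("scene",404.1,218.3,.1147); cap=onz("scene",410.6,177.7,.1147+.135)
j=np.radians(-9.4); ex=np.array([np.cos(j),np.sin(j),0]); ey=np.array([-np.sin(j),np.cos(j),0])
for n,v in(("hole",h),("tip",tip),("cap",cap)): print(n,v.round(4))
print("tip-hole jig x,y mm",(tip-h)@ex*1e3,(tip-h)@ey*1e3,"cap-tip",(cap-tip)@ex*1e3,(cap-tip)@ey*1e3)
for dz in(-.005,.005):
  t2=onz("scene",404.1,218.3,.1147+dz);c2=onz("scene",410.6,177.7,.2497+dz);print(dz,(t2-h)@ex*1e3,(t2-h)@ey*1e3,(c2-t2)@ex*1e3)
R=None
from workcell import arm
o=arm.get_obs(); M=Ro.from_quat(o["tool_rot"]).as_matrix(); print("TCP-tip jig", (o["position"]-tip)@ex*1e3,(o["position"]-tip)@ey*1e3)
for s in(-1,1): print("tool for jig +x:",(M.T@ex).round(2),"jig +y:",(M.T@ey).round(2)); break
```

```text
hole [0.4969 0.1756 0.093 ]
tip [0.4983 0.1676 0.1147]
cap [0.4981 0.1669 0.2497]
tip-hole jig x,y mm 2.637393684173295 -7.7222943323150615 cap-tip -0.053013790946264995 -0.672564330059545
-0.005 -2.022864292642877 -7.442735052495791 -0.7941329845249482
0.005 7.297651660989576 -8.001853612134314 0.6881054026324271
TCP-tip jig -2.596413864726226 -1.0038444241980549
tool for jig +x: [-1. -0.  0.] jig +y: [-0.  1.  0.]
```

```bash
python3 -m handwheel '[[0.9,2.4,3,0,0],[0.9,2.4,3,0,0],[0.9,2.4,3,0,0],[0.9,2.4,3,0,0]]'
python3 - <<'E'
from h import *
from workcell import read_camera, arm
for i in range(4): o=arm.get_obs(); print(o["time_s"],o["position"].round(4),o["wrist_force"].round(1)); im=read_camera("scene")
cv2.imwrite("pics/scene7.png",im)
# tip finding: shift between scene6 and scene7 of the steel cone patch
a=cv2.imread("pics/scene6.png",0); p=a[170:217,398:420]
r=cv2.matchTemplate(im if im.ndim==2 else cv2.cvtColor(im,6),p,cv2.TM_CCOEFF_NORMED)[155:190,385:412]
_,m,_,l=cv2.minMaxLoc(r); y,x=l[1],l[0]
q=lambda a,b,c:(a-c)/2/(a-2*b+c)
print(m,x+385-398+q(r[y,x-1],r[y,x],r[y,x+1]),y+155-170+q(r[y-1,x],r[y,x],r[y+1,x]))
E
```

```text
time_s: 6.92
position: [0.4929, 0.1704, 0.1922]
tool_rot: [0.082, 0.997, -0.0, 0.0]
wrist_force: [0.2, 0.5, -3.6]
width: 0.0241
finger_force: 99.0
6.925 [0.4929 0.1704 0.1922] [ 0.2  0.5 -3.6]
6.975 [0.4929 0.1703 0.1921] [-0.1  0.6 -3.2]
7.025 [0.4929 0.1703 0.1921] [-0.6 -0.3 -3.1]
7.075 [0.4929 0.1703 0.1921] [-0.2 -1.1 -3.1]
0.9767859578132629 1.2191072 -0.13044883
```

```bash
python3 -m handwheel '[[0.9,0,0,10,0],[0.9,0,0,20,0],[0.9,0,0,25,0],[0.9,0,0,26,0],[0.9,0,0,26,0]]'; python3 -m handwheel '[[0.9,0,0,2,0],[0.9,0,0,4,0],[0.9,0,0,4,0]]'
```

```text
time_s: 7.75
position: [0.4931, 0.1704, 0.1662]
tool_rot: [0.082, 0.997, -0.0, 0.0]
wrist_force: [-0.1, -0.6, -2.7]
width: 0.0241
finger_force: 99.0
time_s: 8.12
position: [0.4928, 0.1703, 0.1621]
tool_rot: [0.082, 0.997, -0.0, -0.0]
wrist_force: [1.1, -0.1, -2.9]
width: 0.0245
finger_force: 99.0
```

```bash
python3 -m handwheel '[[0.9,0,0,1,0],[0.9,0,0,2,0],[0.9,0,0,2,0]]'
```

```text
time_s: 8.5
position: [0.4928, 0.1703, 0.1601]
tool_rot: [0.082, 0.997, -0.0, -0.0]
wrist_force: [0.3, -0.8, -4.1]
width: 0.0245
finger_force: 99.0
```

```bash
python3 -m handwheel '[[0.9,0,0,1,0],[0.9,0,0,2,0],[0.9,0,0,3,0],[0.9,0,0,3,0]]'; python3 -m handwheel '[[0.9,0,0,1,0],[0.9,0,0,2,0],[0.9,0,0,3,0],[0.9,0,0,3,0]]'
```

```text
time_s: 9.0
position: [0.4928, 0.1703, 0.157]
tool_rot: [0.082, 0.997, -0.0, -0.0]
wrist_force: [-0.5, 0.4, -2.2]
width: 0.024
finger_force: 99.0
time_s: 9.5
position: [0.4928, 0.1703, 0.1541]
tool_rot: [0.082, 0.997, -0.0, -0.0]
wrist_force: [0.3, -0.2, -3.6]
width: 0.0244
finger_force: 99.0
```

The tip is in the bed hole with no load. I keep easing down and watch for side forces.

```bash
python3 -m handwheel '[[0.9,0,0,1,0],[0.9,0,0,2,0],[0.9,0,0,3,0],[0.9,0,0,3,0]]'; python3 -m handwheel '[[0.9,0,0,1,0],[0.9,0,0,2,0],[0.9,0,0,2,0]]'
```

```text
time_s: 10.0
position: [0.4929, 0.1704, 0.1511]
tool_rot: [0.082, 0.997, -0.0, -0.0]
wrist_force: [-0.4, 0.8, -3.4]
width: 0.0241
finger_force: 99.0
time_s: 10.38
position: [0.4929, 0.1705, 0.1491]
tool_rot: [0.082, 0.997, 0.0, 0.0]
wrist_force: [0.9, 0.9, -2.7]
width: 0.0239
finger_force: 99.0
```

```bash
python3 -m handwheel '[[0.9,0,0.5,0,0],[0.9,0,1,0,0],[0.9,0,1,0,0]]'; python3 -m handwheel '[[0.9,0,0.5,0,0],[0.9,0,1,0,0],[0.9,0,1,0,0]]'
```

```text
time_s: 10.75
position: [0.4931, 0.1713, 0.1492]
tool_rot: [0.082, 0.997, -0.0, -0.0]
wrist_force: [-0.1, 0.9, -3.0]
width: 0.0243
finger_force: 99.0
time_s: 11.12
position: [0.4931, 0.1719, 0.1491]
tool_rot: [0.082, 0.997, -0.001, -0.0]
wrist_force: [-0.0, -1.6, -2.4]
width: 0.0242
finger_force: 99.1
```

```bash
python3 -m handwheel '[[0.9,0,0.8,0,0],[0.9,0,0.8,0,0],[0.9,0,0.8,0,0]]'
```

```text
time_s: 11.5
position: [0.4932, 0.1724, 0.1491]
tool_rot: [0.082, 0.997, -0.001, -0.0]
wrist_force: [-0.6, -4.1, -2.5]
width: 0.0241
finger_force: 99.2
```

Bed edge felt on the +y side, so the bed hole's centre should be at TCP y of about 0.1656. The hold is soft, about 3 N/mm. I shift toward it, then go down.

```bash
python3 -m handwheel '[[0.9,0,-1.5,0,0],[0.9,0,-3,0,0],[0.9,0,-4,0,0],[0.9,0,-5,0,0],[0.9,0,-5,0,0]]'; python3 -m handwheel '[[0.9,0,-1,0,0],[0.9,0,-2,0,0],[0.9,0,-2.6,0,0],[0.9,0,-2.6,0,0]]'
```

```text
time_s: 12.12
position: [0.493, 0.1697, 0.1494]
tool_rot: [0.082, 0.997, 0.002, 0.0]
wrist_force: [0.6, 5.0, -2.6]
width: 0.024
finger_force: 99.1
time_s: 12.62
position: [0.4927, 0.1676, 0.1495]
tool_rot: [0.082, 0.997, 0.002, 0.001]
wrist_force: [0.8, 6.2, -3.0]
width: 0.0242
finger_force: 99.1
```

```bash
python3 -m handwheel '[[0.9,0,-0.5,1,0],[0.9,0,-1,2,0],[0.9,0,-1.5,3,0],[0.9,0,-2,4,0],[0.9,0,-2,4,0]]'
```

```text
time_s: 13.25
position: [0.4926, 0.1657, 0.1459]
tool_rot: [0.082, 0.997, 0.002, 0.001]
wrist_force: [0.5, 5.9, -1.2]
width: 0.0239
finger_force: 99.4
```

```bash
python3 -m handwheel '[[0.9,0,0,1,0],[0.9,0,0,2,0],[0.9,0,0,3,0],[0.9,0,0,4,0],[0.9,0,0,4,0]]'
```

```text
time_s: 13.88
position: [0.4925, 0.1657, 0.1418]
tool_rot: [0.082, 0.997, 0.002, 0.001]
wrist_force: [0.1, 5.6, -1.4]
width: 0.0243
finger_force: 99.4
```

```bash
python3 -m handwheel '[[0.9,0,0,1,0],[0.9,0,0,2,0],[0.9,0,0,3,0],[0.9,0,0,4,0],[0.9,0,0,4,0]]'
```

```text
time_s: 14.5
position: [0.4925, 0.1656, 0.1378]
tool_rot: [0.082, 0.997, 0.002, 0.001]
wrist_force: [0.3, 6.6, -2.2]
width: 0.0241
finger_force: 99.6
```

```bash
python3 -m handwheel '[[0.9,0,0,1,0],[0.9,0,0,2,0],[0.9,0,0,3,0],[0.9,0,0,4,0],[0.9,0,0,4,0]]'
```

```text
time_s: 15.12
position: [0.4923, 0.1656, 0.1337]
tool_rot: [0.082, 0.997, 0.002, 0.001]
wrist_force: [0.4, 6.0, -2.1]
width: 0.0241
finger_force: 99.5
```

```bash
python3 -m handwheel '[[0.9,0,0,1,0],[0.9,0,0,2,0],[0.9,0,0,3,0],[0.9,0,0,3,0]]'
```

```text
time_s: 15.62
position: [0.4923, 0.1656, 0.1307]
tool_rot: [0.082, 0.997, 0.002, 0.0]
wrist_force: [0.2, 6.8, -1.4]
width: 0.0243
finger_force: 99.5
```

```bash
python3 -m handwheel '[[0.9,0,0,1,0],[0.9,0,0,2,0],[0.9,0,0,3,0],[0.9,0,0,3,0]]'
```

```text
time_s: 16.12
position: [0.4922, 0.1655, 0.1277]
tool_rot: [0.082, 0.997, 0.002, 0.0]
wrist_force: [-0.2, 5.6, -1.5]
width: 0.0242
finger_force: 99.5
```

```bash
python3 -m handwheel '[[0.9,0,0,1,0],[0.9,0,0,2,0],[0.9,0,0,3,0],[0.9,0,0,3,0]]'
```

```text
time_s: 16.62
position: [0.4921, 0.1655, 0.1245]
tool_rot: [0.082, 0.997, 0.002, 0.0]
wrist_force: [0.6, 5.6, -2.5]
width: 0.0245
finger_force: 99.6
```

```bash
python3 -m handwheel '[[0.9,0,0,1,0],[0.9,0,0,2,0],[0.9,0,0,2,0]]'
```

```text
time_s: 17.0
position: [0.4921, 0.1655, 0.1225]
tool_rot: [0.082, 0.997, 0.002, 0.0]
wrist_force: [-0.2, 5.7, -2.5]
width: 0.0244
finger_force: 99.6
```

```bash
python3 -m handwheel '[[0.9,0,0,1,0],[0.9,0,0,2,0],[0.9,0,0,2,0]]'
```

```text
time_s: 17.38
position: [0.4921, 0.1655, 0.1205]
tool_rot: [0.082, 0.997, 0.002, 0.0]
wrist_force: [0.2, 5.9, -2.0]
width: 0.0241
finger_force: 99.6
```

```bash
python3 -m handwheel '[[0.9,0,0,1,0],[0.9,0,0,2,0],[0.9,0,0,2,0]]'
```

```text
time_s: 17.75
position: [0.4921, 0.1654, 0.1185]
tool_rot: [0.082, 0.997, 0.002, 0.0]
wrist_force: [-0.0, 6.9, -3.3]
width: 0.0244
finger_force: 99.5
```

```bash
python3 -m handwheel '[[0.9,0,0,1,0],[0.9,0,0,2,0],[0.9,0,0,2,0]]'
```

```text
time_s: 18.12
position: [0.4921, 0.1654, 0.1165]
tool_rot: [0.082, 0.997, 0.002, 0.0]
wrist_force: [0.2, 5.4, -2.4]
width: 0.0243
finger_force: 99.5
```

```bash
python3 -m handwheel '[[0.9,0,0,1,0],[0.9,0,0,2,0],[0.9,0,0,2,0]]'
```

```text
time_s: 18.5
position: [0.4921, 0.1654, 0.1145]
tool_rot: [0.082, 0.997, 0.002, 0.0]
wrist_force: [0.3, 6.5, -1.9]
width: 0.0243
finger_force: 99.4
```

```bash
python3 -m handwheel '[[0.9,0,0,1,0],[0.9,0,0,2,0],[0.9,0,0,3,0],[0.9,0,0,3,0]]'
```

```text
time_s: 19.0
position: [0.492, 0.1654, 0.1115]
tool_rot: [0.082, 0.997, 0.002, 0.0]
wrist_force: [-0.1, 5.8, -2.1]
width: 0.0243
finger_force: 99.4
```

```bash
python3 -m handwheel '[[0.9,0,0.5,0.7,0],[0.9,0,1,1.4,0],[0.9,0,1.5,2,0],[0.9,0,1.5,2,0]]'
```

```text
time_s: 19.5
position: [0.4921, 0.1655, 0.1091]
tool_rot: [0.082, 0.997, 0.0, 0.0]
wrist_force: [-0.5, 4.8, -2.3]
width: 0.0245
finger_force: 99.4
```

```bash
python3 -m handwheel '[[0.9,0,0.5,0.5,0],[0.9,0,0.5,1,0],[0.9,0,0.5,1,0]]'
```

```text
time_s: 19.88
position: [0.4922, 0.1656, 0.1087]
tool_rot: [0.082, 0.997, -0.0, 0.0]
wrist_force: [-1.7, 5.0, 3.0]
width: 0.024
finger_force: 100.1
```

```bash
python3 -m handwheel '[[0.9,0,0,0.5,0],[0.9,0,0,0.5,0]]'
```

```text
time_s: 20.12
position: [0.4922, 0.1656, 0.1086]
tool_rot: [0.082, 0.997, 0.0, 0.0]
wrist_force: [-2.5, 4.2, 6.8]
width: 0.0241
finger_force: 100.7
```

Collar seated: TCP at the nominal 0.1086 and pushing up about 9 N. I relax the grip and open.

```bash
python3 -m handwheel '[[0.9,0,0.7,0,0],[0.9,0,0.7,0,0],[0.9,0,0.7,0,0]]' 25; python3 -m handwheel '[[0.6,0,0,0,0],[0.4,0,0,0,0],[0.2,0,0,0,0],[0,0,0,0,0],[0,0,0,0,0]]'
```

```text
time_s: 20.5
position: [0.4922, 0.1657, 0.1086]
tool_rot: [0.082, 0.997, -0.001, 0.0]
wrist_force: [-3.2, 2.5, 7.3]
width: 0.0244
finger_force: 100.7
time_s: 21.12
position: [0.4923, 0.1662, 0.1076]
tool_rot: [0.082, 0.997, -0.0, 0.0]
wrist_force: [-0.3, -0.1, -0.3]
width: 0.0852
finger_force: 0.0
```

```bash
python3 -m handwheel '[[0,0,0,-20,0],[0,0,0,-60,0],[0,0,0,-110,0],[0,0,0,-150,0],[0,0,0,-150,0]]'; python3 -m handwheel '[[0,50,0,0,0],[0,100,0,0,0],[0,150,0,0,0],[0,150,0,0,0]]'
python3 - <<'E'
from h import *
from workcell import read_camera
im=read_camera("scene"); cv2.imwrite("pics/scene9.png",im); t=read_camera("top"); cv2.imwrite("pics/top9.png",t)
f=lambda im,k:cv2.resize(im,None,fx=k,fy=k,interpolation=2)
cv2.imwrite("pics/crop9.png",np.vstack([np.hstack([f(im[180:270,350:450],4),f(t[218:308,205:305],4)]),f(im[180:240,150:350],4)]))
E
```

```text
time_s: 21.75
position: [0.4944, 0.1667, 0.2613]
tool_rot: [0.082, 0.997, 0.001, 0.004]
wrist_force: [0.6, 0.1, 0.2]
width: 0.0859
finger_force: 0.0
time_s: 22.25
position: [0.3402, 0.1906, 0.2567]
tool_rot: [0.081, 0.997, -0.0, -0.001]
wrist_force: [0.5, 1.2, 0.4]
width: 0.0849
finger_force: 0.0
```

View pics/crop9.png

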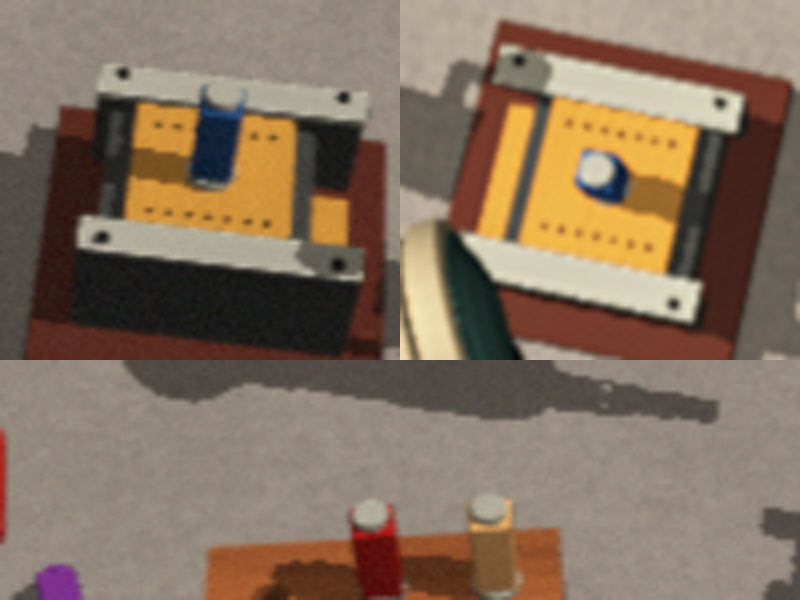

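The picture shows the drift standing upright in the shifted plate, cap at (405,203) scene and (254,260) top, with its collar at plate level. The red and wood tools still stand in the block. One numeric height check, then I hand in.

Run:
```python
from h import *
for z in(.161,.165,.169): print(z,(onz("scene",405.1,203.6,z)-onz("top",254.1,259.6,z)).round(4))
```

```text
0.161 [-0.0015  0.0026  0.    ]
0.165 [0.0029 0.0023 0.    ]
0.169 [0.0073 0.002  0.    ]
```

The camera bias at z = 0.165 is the same as for the cap in the block, so the collar is flush.

```bash
python3 -c "
from workcell import arm
print(arm.finish_job())"
```

```text
the job is handed in; nothing more can be done
None
```

The job is handed in at about 22 s: the blue drift stands upright in the aligned holes with its collar flush on the plate, the gripper is clear, no wrist reading while the drift was in the holes passed about 10 N, and I saw no bystander disturbed.

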